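# Wind down the levelling foot of an overhead phone stand

### The arm

A 6-joint arm with a two-finger parallel gripper is mounted at the origin on the work surface. World frame = base frame: x ahead of the robot, y to its left, z up, the work surface at z = 0. Lengths are in m, angles in rad, forces in N, time in s.
With the tool pointing down it reaches from about 0.325 to 0.775 m from the base axis. Payload 5.5 kg.
Tool frame: the origin (TCP) lies on the mounting face of the last link; the fingertips stand 182 mm ahead of it and the grasp point (between the pads) lies 163 mm ahead of it (manip.tip_extent is the z of the fingertips in the tool frame, in m); z points along the fingers, y is the line along which they close (so a half turn about z gives the same grasp; the last joint's range is limited). The gripper opens to 88 mm and grips with 3 to 60 N. Pads are 20 mm wide; open, the fingers measure 115 mm over their backs; the gripper's body (75 mm by 178 mm) begins 61 mm behind the grasp point.
Start: joints at [-1.253, 0.091, 1.231, -0, 1.82, -0.057], TCP at [0.22, -0.558, 0.405] pointing down, gripper open.
Joint ranges: [-2.87, 2.87], [-0.86, 2.18], [0.17, 2.46], [-1.51, 4.65], [0.06, 2.69], [-2.65, 2.65]. Speed limits (rad/s): [2.57, 2.57, 3.01, 3.14, 3.14, 3.14].

### API

Orientations are given as a unit quaternion [x, y, z, w].
In Python, from station import manip, optics gives the robot as it stands.
- The arm moves only by the tool arm_command, never from a script. Its argument "increments" is a list that holds one entry, the list of rows, each a list of 4 numbers: the shift along the tool's x, y, z in units of 40 mm (1.0 is 40 mm), then the turn about the tool's z in units of 5 degrees (1.0 is 5 degrees). In form: [[[tx, ty, tz, twist], ...]]. A call has 1 to 12 rows; each row is the pose to reach, as a shift and turn from the pose commanded when the call began, along the tool's axes at that moment; what a row does not reach only later rows make up. A row lasts 1/8 s, in which the tool goes at most 62.5 mm and 10.7 degrees, less where a joint would pass 70% of its speed; a pose out of reach is approached as far as the arm can. A call with a gripper value outside its range is refused whole. "jaw" is the finger opening in mm, from 0 to 87.8, set as the call begins (left out, the last holds). The fingers move at their own pace and stop on an object; "newtons" is the grip in N (left out, the last holds). Time passes only in rows, so rows that repeat a pose let the fingers close. It gives the time, the measured TCP pose, the force, the opening and the grip force at its end, in the units of the state.
- manip.read_state(): the state, without advancing time (a new reading comes with each control period).
- optics.read_camera(name): name is "scene" or "top" or "wrist"; returns the picture (400x640x3 uint8, red, green, blue); there is no depth.
- optics.get_calibration(name): a dict with "K" (3x3 intrinsics, pixels), "cam_to_world" (4x4, takes a point from camera to world coordinates). Camera axes: x right, y down, z forward; pixel columns grow to the right and rows downward; lengths in m; the calibration is good to about 2 mm. A picture is of the moment at which its call begins: read the wrist's pose just before it. get_calibration takes no time and is no camera call; for the wrist camera it gives the pose at the moment of the call.
- manip.finish_job(): hands the job in; it is judged then, once.
Trained networks look in the newest picture that a camera, given by its name, has taken for a name from the list of things; names that differ only in an ending like _2 or _b are one class to them, and where a whole thing is asked for, a point or a joint stands for the part that bears it (a point fixed in the world has none). Each returns a list of dicts, best first, with "conf" (0 to 1); they miss things now and then, are a little off and sometimes report something else, mostly with a low value. They report only what shows in the picture. A call takes as long as a camera call. They do not tell look-alikes from the thing itself.
- optics.outline_of(camera, thing): "mask" (400x640 bool, what is visible of it) and "location" ([row, column] in pixels, amid what is visible of it).
The state is a dict: "time_s": time; "joints": joint angles; "joint_vel": joint speeds; "joint_torque": joint torques, N m; "tool_pos": TCP position; "eef_rot": TCP orientation; "ft_force": force on the tool from outside, world axes, zero at the start; "moment": the same for the moment, N m; "width": finger opening in m; "grip_force": force on a finger pad.
Only numpy, scipy, OpenCV 4.12 (cv2) and the standard library are available. Lean on these libraries where they do the work, as an engineer would, in place of code of your own. Each camera call takes 0.05 s, during which the arm holds its last target. There are 200 camera calls.

### The job

The overhead phone stand rocks: its front right levelling foot, on the robot's side and the only one without a pad, is screwed up clear of the desk and the round cork-coloured pad that belongs under that foot has come out. Slide the loose pad centrally under the raised foot, flat on the desk, then wind the foot down with its black knob (clockwise from above) until it just takes up on the pad, and stop there: it should bear only lightly, without jacking up the stand or ever being driven or leaned hard onto the pad. Do not push the stand out of its place, leave the other things on the desk where they are, and let go at the end.

Things in the scene. Friction and masses are not known exactly. Their poses are not given: they have to be found in the camera images.
- phone_stand: Phone stand, 6.5 kg, loose, standing on 3 of 4 feet. White board 260 (x) x 240 (y) x 14 mm, top 42 mm above desk; at the back (x = 95) a 30 mm square column to 500 mm high; its arm holds a phone 440 mm above the desk. Origin: on the desk under the board's middle; x from front edge (robot side) to column, y left, z up. Back-heavy: the raised corner tips only if pushed down over about 15 N.
- lug (a point): Top of the aluminium lug (36 mm wide, 14 mm thick, flush with the board, sticking 63 mm out of its right side) on the raised screw's axis: at x = -100, y = -165, z = 42 mm of the stand. Three like lugs at x = +-100, y = +-165 mm carry the other feet, which stand on pads and are left alone. Axes as the stand's.
- level_foot: The raised front right screw: black round knob 40 mm across, 18 mm high, over the lug; rubber foot 54 mm across below. Origin: knob centre; z up the axis. Clockwise from above winds all of it down, 6 mm a turn; stays where left. The foot is pushed on by hand: its underside is 53 to 55.2 mm below the origin, starting 1.7 to 4.2 mm above pad height, so feel for contact. Free, it turns with 0.02 Nm.
- pad: Loose round cork-rubber pad, 68 mm across, 8 mm thick, 150 g, flat on the desk right of the stand. Origin: centre of its underside, z up. Once the foot rubs on it the knob takes 0.01 to 0.02 Nm more per newton of load; pad and rubber give little: 0.25 rad past touching makes about 4 N, 0.5 rad about 8 N, and from about 12 N the stand begins to be jacked up.
- cup: White ceramic cup, 80 mm across the rim, 85 mm high, loose. Origin: centre of its underside. Bystander.
- jar: Glass jar with a closed metal screw lid, 70 mm across, 95 mm high, loose. Origin: centre of its underside. Bystander.
- tape_dispenser: Red plastic tape dispenser, 60 x 150 mm, 74 mm high, long along its y, loose. Origin: centre of its underside. Bystander.
- note_holder: Black plastic sticky-note holder with yellow notes and a retractable pen in its groove, 95 x 115 mm, 25 mm high, loose. Origin: centre of its underside. Bystander.
Things that resemble listed ones, but are neither listed nor needed, are in the scene too. Of the things shaped like the pad, the cork one is meant.

How it is judged:
On the way, in this order (a step that is already met when the one before it is completed fails the run):
1. the pad lies flat on the desk centred under the raised foot (horizontal distance between pad and level_foot below 0.01 m and height (world z) of pad below 0.004 m), for 0.2 s.
2. the foot bears on the pad (contact force between level_foot and pad above 0.5 N), for 0.3 s.
At the end, for the whole second after the job is handed in: The foot bears lightly on the pad (0.5 to 10 N, so that the stand is not jacked off its other feet), the pad lies flat on the desk with its centre within 10 mm of the screw axis, and the stand stands level and still within 20 mm of where it was (all of step 1 and contact force between level_foot and pad between 0.5 and 10 N and distance of phone_stand from where it was at the start of the episode below 0.02 m and angle between phone_stand's own z axis and vertical below 0.01 rad and linear speed of phone_stand below 0.01 m/s); the robot touches nothing.
It fails at once if the foot is driven or leaned onto the pad with over 20 N (contact force between level_foot and pad above 20 N).
It fails at once if the stand is pushed more than 25 mm from its place (distance of phone_stand from where it was at the start of the episode above 0.025 m).
It fails at once if the stand is tilted by more than about 3.5 degrees (angle between phone_stand's own z axis and vertical above 0.06 rad).
It fails at once if another thing on the desk is moved by more than 20 mm (distance of any of cup, jar, tape_dispenser, note_holder from where it was at the start of the episode above 0.02 m).
It also fails if it takes over 72 s, if anything falls off the work surface, if the arm or the gripper's body presses on something with over 40 N, if the wrist force passes 120 N, or if a joint passes its speed limit or range.

## Working session

There is one attempt and no reset: what is moved stays moved. The work goes in short steps, Python scripts to look and compute and a tool call to move; the robot and the scene stay as the last step left them, time stands still between calls to the robot, and variables do not carry over. Pictures are saved under pics/ and viewed, at most 10 in all, crops included, and the job is handed in when it is done.

Besides the shell and the picture viewer there is one more tool, called by a JSON object that holds its "name" and its "arguments", one argument or row to a line. arm_command: Moves the arm, as the interface text tells. Its arguments: {"type":"object","properties":{"increments":{"type":"array"},"jaw":{"type":"number"},"newtons":{"type":"number"}},"required":["increments"]}

```bash
mkdir -p pics; cat > h.py <<'E'
import numpy as np, cv2
from station import manip, optics
def ray(cam,uv,z,cal=None):
    c=cal or optics.get_calibration(cam); K=np.array(c["K"]);T=np.array(c["cam_to_world"])
    d=T[:3,:3]@np.linalg.solve(K,[uv[0],uv[1],1.]); o=T[:3,3]
    return o+d*(z-o[2])/d[2]
def proj(cam,p):
    c=optics.get_calibration(cam); K=np.array(c["K"]);T=np.linalg.inv(np.array(c["cam_to_world"]))
    q=K@(T[:3,:3]@np.array(p)+T[:3,3]); return q[:2]/q[2]
def save(n,im): cv2.imwrite("pics/"+n,im[...,::-1])
E
python3 - <<'E'
from h import *
t=optics.read_camera("top"); s=optics.read_camera("scene")
save("t.png",t);save("s.png",s)
for cam in("top","scene"):
  for th in ["phone_stand","lug","level_foot","pad","cup","jar","tape_dispenser","note_holder"]:
    for r in optics.outline_of(cam,th)[:4]:
      l=r["location"]; m=r["mask"]; ys,xs=np.nonzero(m)
      print(cam,th,round(r["conf"],2),np.round(l),m.sum(),xs.min(),xs.max(),ys.min(),ys.max(),ray(cam,(l[1],l[0]),0.0).round(3))
E
```

```text
top phone_stand 0.85 [145. 226.] 10055 168 303 59 204 [0.696 0.245 0.   ]
top lug 0.67 [145. 228.] 9823 169 302 60 203 [0.697 0.239 0.   ]
top level_foot 0.72 [194. 287.] 192 279 293 187 203 [0.532 0.037 0.   ]
top pad 0.8 [201. 418.] 333 409 429 193 212 [ 0.518 -0.399  0.   ]
top pad 0.55 [231. 376.] 349 366 386 218 238 [ 0.416 -0.259  0.   ]
top pad 0.52 [188. 382.] 317 375 394 181 200 [ 0.559 -0.278  0.   ]
top cup 0.61 [135. 386.] 563 372 397 119 146 [ 0.741 -0.294  0.   ]
top jar 0.72 [162. 423.] 513 410 437 150 175 [ 0.649 -0.417  0.   ]
top jar 0.65 [135. 383.] 553 372 397 119 146 [ 0.74  -0.283  0.   ]
top tape_dispenser 0.98 [245. 444.] 1019 418 469 228 261 [ 0.375 -0.483  0.   ]
top note_holder 0.89 [253. 182.] 1136 166 204 239 269 [0.336 0.37  0.   ]
scene phone_stand 0.97 [205. 438.] 10753 343 500 52 267 [0.577 0.306 0.   ]
scene lug 0.6 [206. 436.] 10453 343 501 51 267 [0.581 0.298 0.   ]
scene level_foot 0.78 [201. 350.] 283 342 359 191 217 [0.454 0.07  0.   ]
scene pad 0.81 [220. 244.] 261 232 254 212 226 [ 0.424 -0.261  0.   ]
scene pad 0.73 [245. 246.] 346 233 256 237 255 [ 0.54 -0.28  0.  ]
scene cup 0.7 [219. 165.] 1364 137 195 205 232 [ 0.33  -0.476  0.   ]
scene cup 0.56 [275. 264.] 1342 245 279 254 301 [ 0.673 -0.265  0.   ]
scene jar 0.59 [264. 201.] 1253 184 217 244 290 [ 0.572 -0.405  0.   ]
scene tape_dispenser 0.69 [220. 163.] 1421 137 195 204 232 [ 0.332 -0.483  0.   ]
scene note_holder 0.69 [162. 409.] 710 388 430 150 174 [0.306 0.367 0.   ]
```

View pics/t.png

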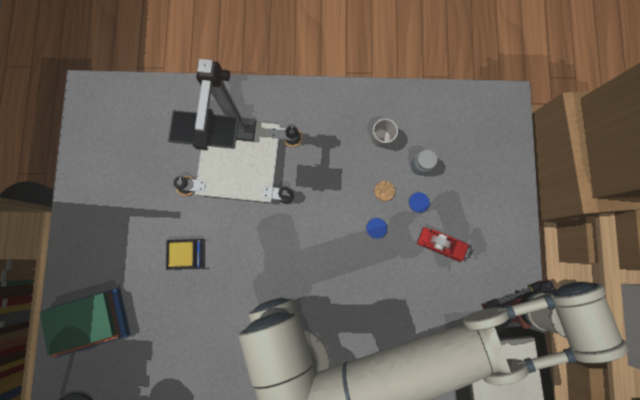

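View pics/s.png

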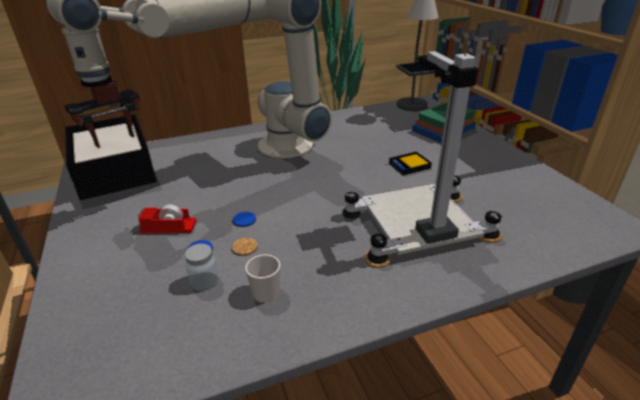

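The cork pad is at top (385,190). The two blue discs at (419,203) and (376,228) are look-alikes, and the jar lid at (427,160) is also round. The raised foot is the one without cork at top (287,195), front right. Next I check the crop and compute poses.

```bash
python3 - <<'E'
from h import *
t=cv2.imread("pics/t.png"); s=cv2.imread("pics/s.png")
a=cv2.resize(t[155:245,265:445],(720,360),interpolation=3)
b=cv2.resize(s[180:260,225:385],(720,240),interpolation=0)[:, :]
cv2.imwrite("pics/c1.png",np.vstack([a,b]))
for cam in("top","scene"):
  for th,z in(("pad",.008),("level_foot",.05)):
    for r in optics.outline_of(cam,th)[:4]:
      (x,y),R=cv2.minEnclosingCircle(np.argwhere(r["mask"])[:,::-1].astype(np.float32))
      ys,xs=np.nonzero(r["mask"]);print(cam,th,round(r["conf"],2),(xs.mean(),ys.mean()),ray(cam,(xs.mean(),ys.mean()),z).round(4),R)
for uv in[(385,190)]: print(ray("top",uv,.008))
for n,uv,z in(("FR knob",(287,195),.07),("BR knob",(292,133),.065),("FL",(184,185),.065),("phone",(238,147),.44),("ph2",(170,110),.44),("arm",(205,145),.5)):print(n,ray("top",uv,z).round(3))
st=manip.read_state();print({k:np.round(st[k],3) for k in("time_s","joints","tool_pos","eef_rot","ft_force","moment")})
c=optics.get_calibration("wrist");print(np.array(c["cam_to_world"]).round(3),c["K"])
E
```

```text
top pad 0.8 (np.float64(419.04804804804803), np.float64(202.68168168168168)) [ 0.5112 -0.3999  0.008 ] 10.449870109558105
top pad 0.55 (np.float64(376.17478510028656), np.float64(228.55014326647566)) [ 0.4236 -0.2577  0.008 ] 10.716259002685547
top pad 0.52 (np.float64(384.7381703470032), np.float64(190.58675078864354)) [ 0.5495 -0.2866  0.008 ] 10.009175300598145
top level_foot 0.72 (np.float64(286.015625), np.float64(195.13541666666666)) [0.5221 0.0359 0.05  ] 8.24631118774414
scene pad 0.81 (np.float64(243.1494252873563), np.float64(218.4750957854406)) [ 0.4285 -0.262   0.008 ] 11.10190200805664
scene pad 0.73 (np.float64(244.16184971098266), np.float64(246.06069364161849)) [ 0.5534 -0.2872  0.008 ] 12.020915031433105
scene level_foot 0.78 (np.float64(350.8480565371025), np.float64(203.95406360424028)) [0.5367 0.0334 0.05  ] 13.502788543701172
[ 0.55147036 -0.28750126  0.008     ]
FR knob [0.52  0.031 0.07 ]
BR knob [0.722 0.021 0.065]
FL [0.546 0.355 0.065]
phone [0.572 0.12  0.44 ]
ph2 [0.655 0.278 0.44 ]
arm [0.559 0.178 0.5  ]
{'time_s': np.float64(1.1), 'joints': array([-1.253,  0.091,  1.231,  0.   ,  1.82 , -0.057]), 'tool_pos': array([ 0.22 , -0.558,  0.405]), 'eef_rot': array([ 0.982,  0.186,  0.   , -0.   ]), 'ft_force': array([-0.102, -0.488,  0.24 ]), 'moment': array([ 0.068, -0.   ,  0.008])}
[[ 0.365 -0.893 -0.264  0.292]
 [-0.931 -0.35  -0.104 -0.53 ]
 [ 0.     0.283 -0.959  0.384]
 [ 0.     0.     0.     1.   ]] [[327.54245455   0.         319.78679353]
 [  0.         327.54245455 199.88471725]
 [  0.           0.           1.        ]]
```

View pics/c1.png

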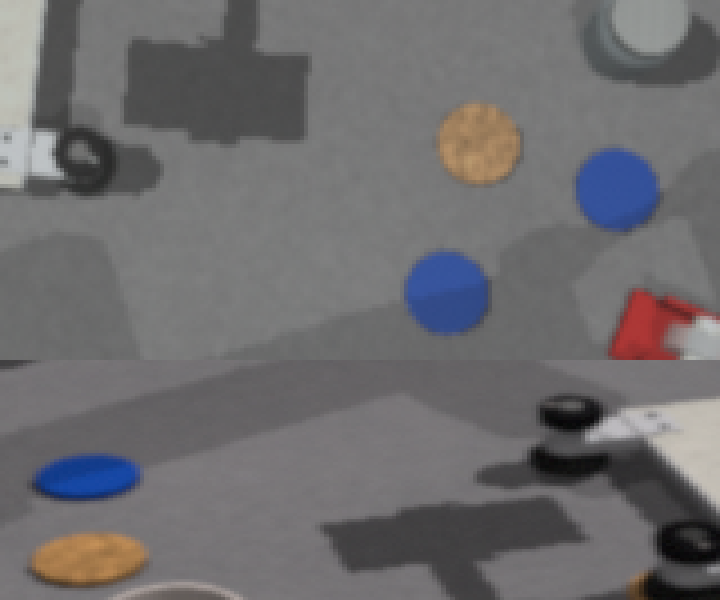

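The crop shows the cork disc (480,143 in the crop, top px 385,190) and the bare raised foot; the blue discs are excluded. Cork pad at about (0.550, -0.287), foot at about (0.522, 0.033). Now I move above the pad.

{"name": "arm_command", "arguments": {
  "increments": [
    [[10.15, -3.29, 2.1, -13], [10.15, -3.29, 2.1, -13], [10.15, -3.29, 2.1, -13], [10.15, -3.29, 2.1, -13], [10.15, -3.29, 2.1, -13], [10.15, -3.29, 2.1, -13], [10.15, -3.29, 2.1, -13], [10.15, -3.29, 2.1, -13], [10.15, -3.29, 2.1, -13], [10.15, -3.29, 2.1, -13], [10.15, -3.29, 2.1, -13], [10.15, -3.29, 2.1, -13]]
  ],
  "jaw": 87.8,
  "newtons": 10
}}

```text
time_s: 2.6
tool_pos: [0.5487, -0.288, 0.3211]
eef_rot: [0.729, 0.685, 0.0, 0.0]
ft_force: [1.4, 0.5, 0.9]
width: 0.0877
grip_force: 0.0
```

```bash
cat >> h.py <<'E'
from scipy.spatial.transform import Rotation as Rn
def tool():
    s=manip.read_state(); R=Rn.from_quat(s["eef_rot"]).as_matrix()
    print("t",round(s["time_s"],2),"pos",np.round(s["tool_pos"],4),"x",R[:,0].round(4),"y",R[:,1].round(4),"zz",R[2,2].round(5),"q",np.round(s["joints"],3),"F",np.round(s["ft_force"],2),"M",np.round(s["moment"],3),"w",round(s["width"],4),round(s["grip_force"],1))
    return np.array(s["tool_pos"]),R
def go(p): # units to move TCP to world p
    t,R=tool(); return (R.T@(np.array(p)-t)/.04).round(3)
E
python3 - <<'E'
from h import *
tool(); cal=optics.get_calibration("wrist"); im=optics.read_camera("wrist"); save("w1.png",im)
for r in optics.outline_of("wrist","pad"):
  ys,xs=np.nonzero(r["mask"]); P=np.array([ray("wrist",(x,y),.008,cal) for x,y in zip(xs[::7],ys[::7])])
  print(r["conf"],xs.mean(),ys.mean(),xs.min(),xs.max(),ys.min(),ys.max(),P.mean(0),P.min(0),P.max(0))
print(ray("top",(385,131),.085),ray("top",(427,160),.095))
E
```

```text
t 2.6 pos [ 0.5487 -0.288   0.3211] x [ 6.29e-02  9.98e-01 -3.00e-04] y [ 9.98e-01 -6.29e-02  5.00e-04] zz -1.0 q [-0.538  0.143  1.322 -0.     1.676 -0.475] F [1.44 0.52 0.88] M [-0.037 -0.108 -0.006] w 0.0877 0.0
0.89 320.0784123910939 185.1727976766699 284 357 149 221 [ 0.54883164 -0.28314929  0.008     ] [ 0.51671149 -0.31776992  0.008     ] [ 0.58292183 -0.25020893  0.008     ]
0.68 182.48443935926772 164.87917620137299 145 220 128 202 [ 0.42624909 -0.25641363  0.008     ] [ 0.39269534 -0.29127437  0.008     ] [ 0.45904492 -0.22364077  0.008     ]
0.62 291.70030698388337 290.35072908672294 260 324 265 312 [ 0.51307828 -0.39057381  0.008     ] [ 0.47997594 -0.41600419  0.008     ] [ 0.54559661 -0.3616622   0.008     ]
[ 0.72911054 -0.27534439  0.085     ] [ 0.63480599 -0.40493282  0.095     ]
```

View pics/w1.png

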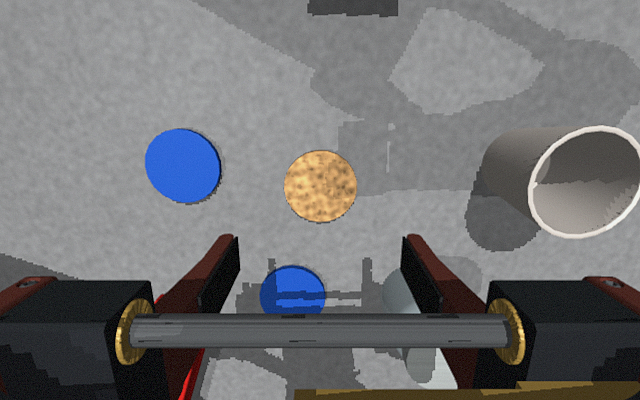

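The wrist picture shows the cork pad at (320,185), so its world position is (0.5495, -0.284). The blue discs are at (182,165) and (292,290), and the cup is clear on the right. I descend and grip.

{"name": "arm_command", "arguments": {
  "increments": [
    [[0.1, 0.02, 1.5, 0], [0.1, 0.02, 2.6, 0], [0.1, 0.02, 3.2, 0], [0.1, 0.02, 3.38, 0], [0.1, 0.02, 3.38, 0], [0.1, 0.02, 3.38, 0], [0.1, 0.02, 3.38, 0]]
  ]
}}

```text
time_s: 3.58
tool_pos: [0.5507, -0.2836, 0.1871]
eef_rot: [0.729, 0.685, 0.0, 0.001]
ft_force: [-0.4, -0.7, 0.1]
width: 0.0876
grip_force: 0.0
```

{"name": "arm_command", "arguments": {
  "increments": [
    [[0, 0, 0, 0], [0, 0, 0, 0], [0, 0, 0, 0], [0, 0, 0, 0], [0, 0, 0, 0], [0, 0, 0, 0]]
  ],
  "jaw": 60,
  "newtons": 8
}}

```text
time_s: 4.32
tool_pos: [0.5503, -0.2833, 0.1856]
eef_rot: [0.729, 0.685, -0.0, 0.0]
ft_force: [-1.4, 1.2, 2.3]
width: 0.0673
grip_force: 8.0
```

```bash
python3 - <<'E'
from h import *
tool()
E
```

```text
t 4.33 pos [ 0.5503 -0.2833  0.1856] x [ 6.150e-02  9.981e-01 -1.000e-04] y [ 9.981e-01 -6.150e-02  1.000e-04] zz -1.0 q [-0.53   0.208  1.493 -0.     1.44  -0.469] F [-1.42  1.21  2.34] M [ 0.021  0.186 -0.015] w 0.0673 8.0
```

{"name": "arm_command", "arguments": {
  "increments": [
    [[0.5, -0.11, 0, 0], [1.0, -0.23, 0, 0], [1.5, -0.34, 0, 0], [2.0, -0.46, 0, 0], [2.5, -0.57, 0, 0], [3.0, -0.68, 0, 0], [3.5, -0.8, 0, 0], [4.0, -0.91, 0, 0], [4.5, -1.03, 0, 0], [5.0, -1.14, 0, 0], [5.0, -1.14, 0, 0], [5.0, -1.14, 0, 0]]
  ]
}}

```text
time_s: 5.82
tool_pos: [0.5172, -0.0802, 0.1855]
eef_rot: [0.728, 0.685, 0.001, -0.001]
ft_force: [-1.0, 2.6, 4.8]
width: 0.0674
grip_force: 8.0
```

```bash
python3 - <<'E'
from h import *
tool(); cal=optics.get_calibration("wrist"); im=optics.read_camera("wrist"); save("w2.png",im)
for r in optics.outline_of("wrist","level_foot"):
  ys,xs=np.nonzero(r["mask"]); print(r["conf"],xs.mean(),ys.mean(),xs.min(),xs.max(),ys.min(),ys.max(),ray("wrist",(xs.mean(),ys.mean()),.06,cal))
E
```

```text
t 5.83 pos [ 0.5172 -0.0802  0.1855] x [0.0607 0.9982 0.0016] y [ 9.982e-01 -6.070e-02 -2.000e-04] zz -1.0 q [-0.219 -0.044  1.76   0.002  1.426 -0.159] F [-0.95  2.56  4.76] M [ 0.578  0.067 -0.001] w 0.0674 8.0
0.74 323.96380090497735 26.80438565958928 259 389 0 64 [0.52394208 0.01830042 0.06      ]
```

View pics/w2.png

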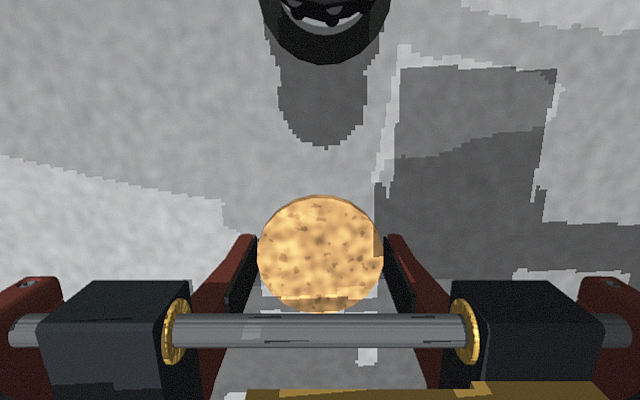

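The pad is held at (320,253). The foot shows only partly at the top edge (column about 324). To fix the axis exactly I let go, rise and look from above.

{"name": "arm_command", "arguments": {
  "increments": [
    [[0, 0, 0, 0], [0, 0, 0, 0], [0, 0, 0, 0], [0, 0, -1, 0], [0, 0, -2.2, 0], [0.8, 0, -3.4, 0], [1.6, 0, -3.75, 0], [1.6, 0, -3.75, 0], [1.6, 0, -3.75, 0], [1.6, 0, -3.75, 0], [1.6, 0, -3.75, 0]]
  ],
  "jaw": 80
}}

```text
time_s: 7.3
tool_pos: [0.521, -0.0177, 0.3345]
eef_rot: [0.729, 0.685, -0.001, -0.001]
ft_force: [0.1, -0.1, 0.8]
width: 0.0802
grip_force: 0.0
```

```bash
python3 - <<'E'
from h import *
tool(); cal=optics.get_calibration("wrist"); im=optics.read_camera("wrist"); save("w3.png",im)
for r in optics.outline_of("wrist","level_foot"):
  ys,xs=np.nonzero(r["mask"]); print(r["conf"],xs.mean(),ys.mean(),xs.min(),xs.max(),ys.min(),ys.max(),ray("wrist",(xs.mean(),ys.mean()),.06,cal))
for r in optics.outline_of("wrist","pad"):
  ys,xs=np.nonzero(r["mask"]); print(r["conf"],xs.mean(),ys.mean(),ray("wrist",(xs.mean(),ys.mean()),.008,cal),xs.max()-xs.min(),ys.max()-ys.min())
for p in [(.522,.033,.074),(.522,.033,.056)]: print(proj("wrist",p))
E
```

```text
t 7.3 pos [ 0.521  -0.0177  0.3345] x [ 6.26e-02  9.98e-01 -1.00e-04] y [ 0.998  -0.0626 -0.0016] zz -1.0 q [-0.099 -0.123  1.567 -0.     1.7   -0.037] F [ 0.09 -0.09  0.78] M [ 0.003 -0.096  0.004] w 0.0802 0.0
0.97 322.0837755875663 128.89689158453373 292 352 101 158 [0.52557011 0.04073261 0.06      ]
0.97 320.3327102803738 245.78380062305297 [ 0.51668369 -0.07903661  0.008     ] 64 62
0.87 251.46616134271792 381.6854358419058 [ 0.42580873 -0.24573592  0.008     ] 56 38
[317.54829972 141.96057491]
[317.70047412 139.32234221]
```

View pics/w3.png

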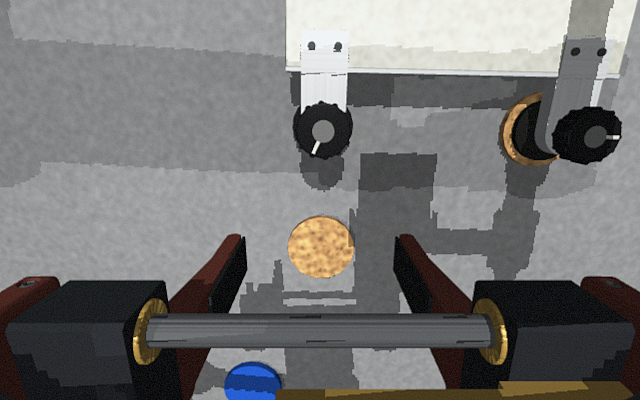

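The picture shows the raised knob at (322.5,130), its lug pointing straight to the board, and the pad at (320,246), nearly in line.

```bash
python3 - <<'E'
from h import *
im=cv2.imread("pics/w3.png"); g=im[95:170,285:360].max(2)<62
n,l,s,c=cv2.connectedComponentsWithStats(g.astype(np.uint8)); i=1+s[1:,4].argmax()
print(s[i],c[i]+[285,95])
for z in(.065,.07,.074): print(z,ray("wrist",(322.5,130),z))
print("top",ray("top",(286,195),.072),"scene",ray("scene",(351.9,197.3),.072))
c1,c2=ray("wrist",(290,71),.042),ray("wrist",(600,81.6),.042);print("edge dir",(c2-c1)/np.linalg.norm(c2-c1))
E
```

```text
[   8    6   60   59 2142] [322.4789916  129.19981326]
0.065 [0.52613597 0.04057606 0.065     ]
0.07 [0.52612011 0.04096608 0.07      ]
0.074 [0.52610742 0.0412781  0.074     ]
top [0.51929225 0.03445005 0.072     ] scene [0.53641719 0.03632699 0.072     ]
edge dir [ 0.99547448 -0.0950293   0.        ]
```

{"name": "arm_command", "arguments": {
  "increments": [
    [[-0.8, 0, 0, 0], [-1.6, 0, 0.6, 0], [-1.6, 0, 2.0, 0], [-1.6, 0, 3.0, 0], [-1.6, 0, 3.5, 0], [-1.6, 0, 3.71, 0], [-1.6, 0, 3.71, 0], [-1.6, 0, 3.71, 0]]
  ]
}}

```text
time_s: 8.45
tool_pos: [0.5178, -0.081, 0.1889]
eef_rot: [0.728, 0.685, 0.001, 0.001]
ft_force: [0.1, -0.3, 0.4]
width: 0.0799
grip_force: 0.0
```

{"name": "arm_command", "arguments": {
  "increments": [
    [[0, 0, 0, 0], [0, 0, 0, 0], [0, 0, 0, 0], [0, 0, 0, 0], [0, 0, 0, 0]]
  ],
  "jaw": 60,
  "newtons": 8
}}

```text
time_s: 9.07
tool_pos: [0.5174, -0.081, 0.188]
eef_rot: [0.729, 0.685, 0.0, 0.001]
ft_force: [-1.3, 0.2, 6.2]
width: 0.0669
grip_force: 8.0
```

```bash
python3 - <<'E'
from h import *
tool(); print(go((.526,.0395,.1865)))
E
```

```text
t 9.07 pos [ 0.5174 -0.081   0.188 ] x [ 6.150e-02  9.981e-01 -2.000e-04] y [ 0.9981 -0.0615  0.0015] zz -1.0 q [-0.22  -0.046  1.757  0.     1.429 -0.159] F [-1.31  0.22  6.24] M [-0.007  0.075 -0.042] w 0.0669 8.0
t 9.07 pos [ 0.5174 -0.081   0.188 ] x [ 6.150e-02  9.981e-01 -2.000e-04] y [ 0.9981 -0.0615  0.0015] zz -1.0 q [-0.22  -0.046  1.757  0.     1.429 -0.159] F [-1.31  0.22  6.24] M [-0.007  0.075 -0.042] w 0.0669 8.0
[3.019 0.029 0.036]
```

{"name": "arm_command", "arguments": {
  "increments": [
    [[0, 0, 0, 0], [0.3, 0, 0, 0], [0.6, 0.01, 0, 0], [0.9, 0.01, 0, 0], [1.2, 0.01, 0, 0], [1.2, 0.01, 0, 0], [1.2, 0.01, 0, 0]]
  ]
}}

```text
time_s: 9.95
tool_pos: [0.5208, -0.0323, 0.1879]
eef_rot: [0.728, 0.685, 0.001, 0.0]
ft_force: [-0.8, 1.7, 6.3]
width: 0.0675
grip_force: 8.0
```

```bash
python3 - <<'E'
from h import *
tool(); print(go((.526,.0395,.1865)))
optics.read_camera("wrist");cal=optics.get_calibration("wrist")
save("w4.png",optics.read_camera("wrist"))
for r in optics.outline_of("wrist","pad")[:1]:
  ys,xs=np.nonzero(r["mask"]); print(r["conf"],xs.mean(),ys.mean(),ray("wrist",(xs.mean(),ys.mean()),.008,cal),xs.min(),xs.max(),ys.min(),ys.max())
E
```

```text
t 9.95 pos [ 0.5208 -0.0323  0.1879] x [6.100e-02 9.981e-01 9.000e-04] y [ 0.9981 -0.061   0.0018] zz -1.0 q [-1.280e-01 -5.100e-02  1.762e+00  1.000e-03  1.429e+00 -6.700e-02] F [-0.78  1.67  6.34] M [ 0.226 -0.053 -0.067] w 0.0675 8.0
t 9.95 pos [ 0.5208 -0.0323  0.1879] x [6.100e-02 9.981e-01 9.000e-04] y [ 0.9981 -0.061   0.0018] zz -1.0 q [-1.280e-01 -5.100e-02  1.762e+00  1.000e-03  1.429e+00 -6.700e-02] F [-0.78  1.67  6.34] M [ 0.226 -0.053 -0.067] w 0.0675 8.0
[1.801 0.019 0.038]
0.77 319.4282204282204 251.2943137943138 [ 0.52063625 -0.03012598  0.008     ] 258 381 192 309
```

{"name": "arm_command", "arguments": {
  "increments": [
    [[0.25, 0.0, 0, 0], [0.5, 0.01, 0, 0], [0.75, 0.01, 0, 0], [1.0, 0.01, 0, 0], [1.25, 0.02, 0, 0], [1.5, 0.02, 0, 0], [1.75, 0.02, 0, 0], [1.75, 0.02, 0, 0], [1.75, 0.02, 0, 0]]
  ]
}}

```text
time_s: 11.22
tool_pos: [0.5259, 0.0373, 0.188]
eef_rot: [0.728, 0.685, 0.001, 0.0]
ft_force: [-0.2, 0.1, 5.9]
width: 0.0675
grip_force: 8.0
```

```bash
python3 - <<'E'
from h import *
tool()
cal=optics.get_calibration("wrist")
a=optics.read_camera("wrist"); b=optics.read_camera("scene")
for th in("pad","level_foot"):
 for r in optics.outline_of("wrist",th)[:2]:
  ys,xs=np.nonzero(r["mask"]); print(th,r["conf"],xs.mean(),ys.mean(),xs.min(),xs.max(),ys.min(),ys.max())
print("foot est",proj("wrist",(.526,.0395,.074)))
save("w5.png",np.vstack([a[60:340],cv2.resize(b[150:260,280:500],(640,320))]))
E
```

```text
t 11.22 pos [0.5259 0.0373 0.188 ] x [6.120e-02 9.981e-01 6.000e-04] y [ 0.9981 -0.0612  0.0018] zz -1.0 q [ 6.000e-03 -3.600e-02  1.748e+00  1.000e-03  1.428e+00  6.700e-02] F [-0.24  0.06  5.92] M [ 0.04  -0.013 -0.061] w 0.0675 8.0
pad 0.65 318.77272727272725 247.20846394984326 258 382 212 283
level_foot 0.96 319.09062732457227 304.8446565831887 263 378 228 377
foot est [320.58245474 335.98269237]
```

View pics/w5.png

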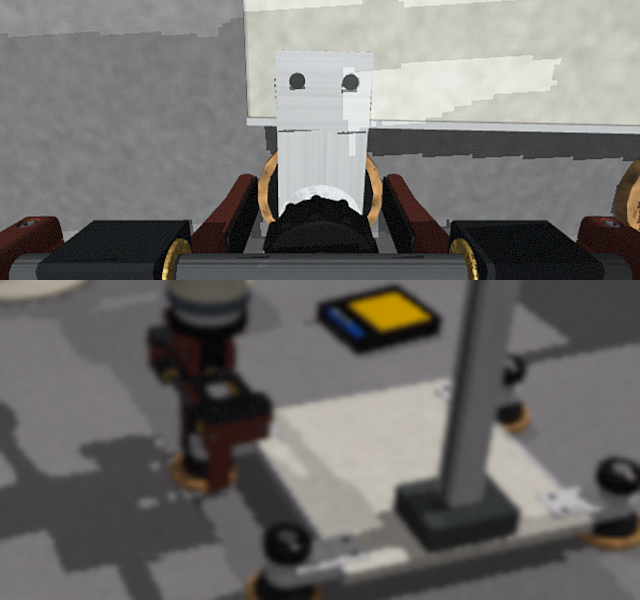

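The wrist view shows the pad's rim evenly on both sides of the lug (258 and 382) and the knob between the fingers with nothing touched. I check the longitudinal position against the board edge (axis lies 45 mm outside it).

```bash
python3 - <<'E'
from h import *
cal5=optics.get_calibration("wrist")
print("w5 board edge",ray("wrist",(320,182.3),.042,cal5))
# w3 cal: same camera-to-tool transform
s=manip.read_state(); 
def M(p,R): T=np.eye(4);T[:3,:3]=R;T[:3,3]=p;return T
R5=Rn.from_quat(s["eef_rot"]).as_matrix(); X=np.linalg.inv(M(s["tool_pos"],R5))@np.array(cal5["cam_to_world"])
x=np.array([.0626,.998,-.0001]);y=np.array([.998,-.0626,-.0016]);R3=np.c_[x,y,np.cross(x,y)]
cal3=dict(K=cal5["K"],cam_to_world=M([.521,-.0177,.3345],R3)@X)
im=cv2.imread("pics/w3.png"); print("w3 col 292..", [(r,int(im[r,380].mean())) for r in range(64,84)])
im=cv2.imread("pics/w5.png"); print("w5", [(r+60,int(im[r,385].mean())) for r in range(112,136,1)])
for r in(72,74,76): print("w3 edge",r,ray("wrist",(380,r),.042,cal3))
# knob far/near rim
for z in(.07,.074): print("w3 far/near",ray("wrist",(322,101),z,cal3),ray("wrist",(322,159),z,cal3),"w5 far",ray("wrist",(320,256),z,cal5),"lug/pad",)
print(X.round(4))
E
```

```text
w5 board edge [0.52873428 0.08503089 0.042     ]
w3 col 292.. [(64, 213), (65, 216), (66, 217), (67, 212), (68, 193), (69, 218), (70, 228), (71, 233), (72, 217), (73, 133), (74, 61), (75, 69), (76, 73), (77, 75), (78, 72), (79, 76), (80, 72), (81, 74), (82, 70), (83, 74)]
w5 [(172, 221), (173, 219), (174, 217), (175, 220), (176, 221), (177, 221), (178, 220), (179, 192), (180, 158), (181, 209), (182, 228), (183, 226), (184, 228), (185, 211), (186, 194), (187, 208), (188, 138), (189, 50), (190, 62), (191, 61), (192, 65), (193, 67), (194, 66), (195, 63)]
w3 edge 72 [0.57304819 0.07967371 0.042     ]
w3 edge 74 [0.57303138 0.07822113 0.042     ]
w3 edge 76 [0.57301451 0.07676383 0.042     ]
w3 far/near [0.52672213 0.06092665 0.07      ] [0.52415958 0.01949772 0.07      ] w5 far [0.52753545 0.06712529 0.07      ] lug/pad
w3 far/near [0.52669922 0.0609064  0.074     ] [0.52417877 0.02015816 0.074     ] w5 far [0.52764565 0.06908696 0.074     ] lug/pad
[[-1.000e-03 -9.589e-01 -2.837e-01  7.750e-02]
 [ 1.000e+00 -1.200e-03  2.000e-04 -5.000e-04]
 [-5.000e-04 -2.837e-01  9.589e-01  2.100e-02]
 [ 0.000e+00  0.000e+00  0.000e+00  1.000e+00]]
```

Axis by the edge and by the knob outline: (0.526, 0.041); the pad is within about 2 mm of it. I nudge forward 1.5 mm, release and rise straight up (the fingers clear the foot and lug).

{"name": "arm_command", "arguments": {
  "increments": [
    [[0.02, 0, 0, 0], [0.04, 0, 0, 0], [0.04, 0, 0, 0], [0.04, 0, 0, 0]]
  ]
}}

```text
time_s: 11.92
tool_pos: [0.526, 0.0381, 0.188]
eef_rot: [0.729, 0.685, 0.0, 0.001]
ft_force: [-0.6, -2.9, 5.6]
width: 0.0673
grip_force: 8.0
```

{"name": "arm_command", "arguments": {
  "increments": [
    [[0, 0, 0, 0], [0, 0, 0, 0], [0, 0, 0, 0], [0, 0, 0, 0], [0, 0, -0.3, 0], [0, 0, -0.8, 0], [0, 0, -1.6, 0], [0, 0, -2.4, 0], [0, 0, -2.4, 0], [0, 0, -2.4, 0]]
  ],
  "jaw": 81
}}

```text
time_s: 13.18
tool_pos: [0.5256, 0.0384, 0.283]
eef_rot: [0.729, 0.685, 0.0, 0.0]
ft_force: [0.4, 0.3, 0.1]
width: 0.0808
grip_force: 0.0
```

{"name": "arm_command", "arguments": {
  "increments": [
    [[0, 0, 0, -2], [0, 0, 0, -4], [0, 0, 0, -6], [0, 0, 0, -8], [0, 0, 0, -10], [0, 0, 0, -12], [0, 0, 0, -14], [0, 0, 0, -14.5], [0, 0, 0, -14.5], [0, 0, 0, -14.5]]
  ]
}}

```text
time_s: 14.42
tool_pos: [0.5255, 0.0384, 0.2821]
eef_rot: [0.183, 0.983, -0.0, -0.001]
ft_force: [0.4, 0.2, -0.6]
width: 0.0809
grip_force: 0.0
```

{"name": "arm_command", "arguments": {
  "increments": [
    [[0, 0, 0, -2], [0, 0, 0, -4], [0, 0, 0, -6], [0, 0, 0, -8], [0, 0, 0, -10], [0, 0, 0, -12], [0, 0, 0, -14], [0, 0, 0, -14.5], [0, 0, 0, -14.5], [0, 0, 0, -14.5]]
  ]
}}

```text
time_s: 15.68
tool_pos: [0.5257, 0.0384, 0.2829]
eef_rot: [-0.434, 0.901, 0.0, -0.0]
ft_force: [0.5, 0.3, 0.1]
width: 0.0813
grip_force: 0.0
```

```bash
python3 - <<'E'
from h import *
tool(); print(go((.526,.041,.2325)))
cal=optics.get_calibration("wrist");a=optics.read_camera("wrist"); save("w6.png",a)
for th in("pad","level_foot"):
 for r in optics.outline_of("wrist",th)[:2]:
  ys,xs=np.nonzero(r["mask"]); print(th,r["conf"],xs.mean(),ys.mean(),xs.min(),xs.max(),ys.min(),ys.max(),ray("wrist",((xs.min()+xs.max())/2,(ys.min()+ys.max())/2),.07,cal))
E
```

```text
t 15.68 pos [0.5257 0.0384 0.2829] x [-6.238e-01 -7.816e-01  1.000e-04] y [-7.816e-01  6.238e-01  2.000e-04] zz -1.0 q [ 0.008 -0.095  1.632  0.     1.605 -2.46 ] F [0.54 0.31 0.05] M [ 0.127 -0.11   0.012] w 0.0813 0.0
t 15.68 pos [0.5257 0.0384 0.2829] x [-6.238e-01 -7.816e-01  1.000e-04] y [-7.816e-01  6.238e-01  2.000e-04] zz -1.0 q [ 0.008 -0.095  1.632  0.     1.605 -2.46 ] F [0.54 0.31 0.05] M [ 0.127 -0.11   0.012] w 0.0813 0.0
[-0.056  0.033  1.26 ]
pad 0.68 311.4443013522215 181.48808757244043 277 358 159 225 [0.50998567 0.01671549 0.07      ]
level_foot 0.96 320.64128812113455 220.29814459373 287 354 174 265 [0.51961745 0.03168658 0.07      ]
```

View pics/w6.png

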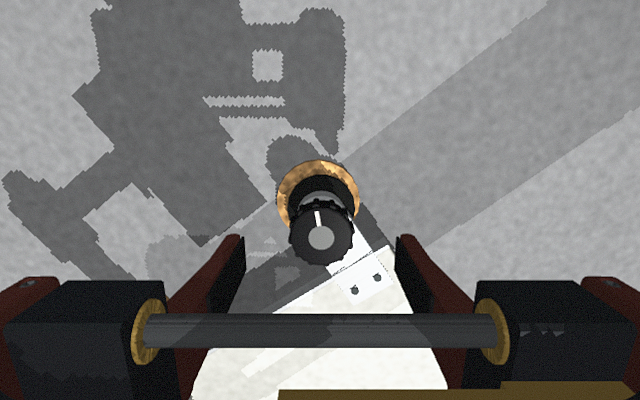

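The pad's cork rim shows around the foot (centre about (317.5,199)), with the knob at (321.5,234). I check both with a fitted circle.

```bash
python3 - <<'E'
from h import *
from scipy.optimize import least_squares
cal=optics.get_calibration("wrist"); im=cv2.imread("pics/w6.png").astype(int)
B,G,R=im[...,0],im[...,1],im[...,2]
m=(R-B>40)&(np.indices(R.shape)[0]<240)&(abs(np.indices(R.shape)[1]-318)<55)
ys,xs=np.nonzero(m); pts=np.array([ray("wrist",(x,y),.008,cal)[:2] for x,y in zip(xs,ys)])
hull=cv2.convexHull(pts.astype(np.float32))[:,0]
hull=np.array([p for p in hull if 1])
f=least_squares(lambda c:np.hypot(*(hull-c).T)-.034,[.526,.04],loss="soft_l1",f_scale=.001);print("pad",f.x,np.abs(f.fun).max(),len(hull))
k=(im.max(2)<62)&(np.indices(R.shape)[0]>198)&(np.indices(R.shape)[0]<270)&(abs(np.indices(R.shape)[1]-321)<36)
ys,xs=np.nonzero(k);print(xs.min(),xs.max(),ys.max())
for z in(.070,.074):print("knob",z,ray("wrist",(321.5,234),z,cal),"far-left-right",ray("wrist",(290,234),z,cal),ray("wrist",(353,234),z,cal),ray("wrist",(321,ys.max()),z,cal))
E
```

```text
pad [0.52559512 0.03608825] 0.0012971617812098934 39
287 354 268
knob 0.07 [0.52527579 0.03969868 0.07      ] far-left-right [0.54079898 0.02730212 0.07      ] [0.50975389 0.05209421 0.07      ] [0.54037543 0.05813526 0.07      ]
knob 0.074 [0.52426105 0.03839494 0.074     ] far-left-right [0.53946076 0.02625671 0.074     ] [0.50906261 0.05053216 0.074     ] [0.53904604 0.05644732 0.074     ]
```

Pad centre (0.5256, 0.0361), knob axis (0.525, 0.0395): within about 4 mm. Now I grip the knob.

{"name": "arm_command", "arguments": {
  "increments": [
    [[-0.03, 0.02, 0.4, 0], [-0.03, 0.02, 0.8, 0], [-0.03, 0.02, 1.1, 0], [-0.03, 0.02, 1.26, 0], [-0.03, 0.02, 1.26, 0], [-0.03, 0.02, 1.26, 0]]
  ],
  "jaw": 58
}}

```text
time_s: 16.58
tool_pos: [0.526, 0.0398, 0.2332]
eef_rot: [-0.434, 0.901, -0.0, 0.0]
ft_force: [-0.0, -0.3, 0.8]
width: 0.0581
grip_force: 0.0
```

{"name": "arm_command", "arguments": {
  "increments": [
    [[0, 0, 0, 0], [0, 0, 0, 0], [0, 0, 0, 0], [0, 0, 0, 0], [0, 0, 0, 0]]
  ],
  "jaw": 32,
  "newtons": 10
}}

```text
time_s: 17.2
tool_pos: [0.5258, 0.0399, 0.233]
eef_rot: [-0.434, 0.901, -0.0, 0.0]
ft_force: [-1.5, -0.0, 2.2]
width: 0.0397
grip_force: 10.0
```

```bash
python3 - <<'E'
from h import *
tool()
E
```

```text
t 17.2 pos [0.5258 0.0399 0.233 ] x [-6.228e-01 -7.824e-01 -4.000e-04] y [-7.824e-01  6.228e-01 -2.000e-04] zz -1.0 q [ 0.011 -0.07   1.697  0.     1.513 -2.458] F [-1.51 -0.01  2.17] M [0.173 0.012 0.008] w 0.0397 10.0
```

{"name": "arm_command", "arguments": {
  "increments": [
    [[0, 0, 0.003, 1.5], [0, 0, 0.006, 3], [0, 0, 0.009, 4.5], [0, 0, 0.012, 6], [0, 0, 0.015, 7.5], [0, 0, 0.018, 9], [0, 0, 0.021, 10.5], [0, 0, 0.025, 12], [0, 0, 0.028, 13.5], [0, 0, 0.031, 15], [0, 0, 0.034, 16.5], [0, 0, 0.035, 17]]
  ]
}}

```text
time_s: 18.7
tool_pos: [0.5258, 0.0406, 0.2316]
eef_rot: [0.289, 0.957, 0.001, -0.0]
ft_force: [-1.9, 4.5, 3.8]
width: 0.0397
grip_force: 10.0
```

```bash
cat > m.py <<'E'
from h import *
tool(); M=[];F=[]
for i in range(5):
    s=manip.read_state(); M.append(s["moment"]);F.append(s["ft_force"])
    optics.read_camera("wrist")
print("M",np.mean(M,0).round(4),np.std(M,0).round(4),"F",np.mean(F,0).round(2))
E
python3 m.py
```

```text
t 18.7 pos [0.5258 0.0406 0.2316] x [-0.8327  0.5537  0.0009] y [0.5537 0.8327 0.0017] zz -1.0 q [ 0.012 -0.069  1.699  0.002  1.511 -0.972] F [-1.94  4.55  3.83] M [0.631 0.186 0.017] w 0.0397 10.0
M [0.7974 0.1612 0.0059] [0.0949 0.0215 0.0103] F [-1.92  4.63  3.56]
```

{"name": "arm_command", "arguments": {
  "increments": [
    [[0.014, 0.02, 0, 1], [0.014, 0.02, 0, 2], [0.014, 0.02, 0, 3], [0.014, 0.02, 0, 4], [0.014, 0.02, 0, 5]]
  ]
}}

```text
time_s: 19.58
tool_pos: [0.5259, 0.041, 0.2312]
eef_rot: [0.489, 0.872, 0.0, 0.0]
ft_force: [0.5, 3.1, 1.4]
width: 0.0394
grip_force: 10.0
```

```bash
python3 m.py
```

```text
t 19.57 pos [0.5259 0.041  0.2312] x [-5.209e-01  8.536e-01  3.000e-04] y [8.536e-01 5.209e-01 8.000e-04] zz -1.0 q [ 1.300e-02 -6.800e-02  1.699e+00  1.000e-03  1.510e+00 -5.350e-01] F [0.54 3.15 1.41] M [ 0.496 -0.193  0.004] w 0.0394 10.0
M [ 0.5546 -0.2109 -0.0235] [0.0394 0.0475 0.02  ] F [0.44 3.54 1.37]
```

{"name": "arm_command", "arguments": {
  "increments": [
    [[0, 0, 0, 0.7], [0, 0, 0, 1.4], [0, 0, 0, 2]]
  ]
}}

```text
time_s: 20.2
tool_pos: [0.5259, 0.0411, 0.2311]
eef_rot: [0.563, 0.826, 0.001, 0.0]
ft_force: [2.0, 3.8, -1.4]
width: 0.0396
grip_force: 10.0
```

```bash
python3 m.py
```

```text
t 20.2 pos [0.5259 0.0411 0.2311] x [-3.662e-01  9.305e-01  4.000e-04] y [0.9305 0.3662 0.001 ] zz -1.0 q [ 1.300e-02 -6.800e-02  1.699e+00  1.000e-03  1.509e+00 -3.620e-01] F [ 1.97  3.82 -1.41] M [ 0.651 -0.49   0.075] w 0.0396 10.0
M [ 0.7093 -0.5022  0.0032] [0.0314 0.0272 0.0475] F [ 2.3   4.34 -0.53]
```

```bash
cat > m.py <<'E'
from h import *
tool(); S=[]
for i in range(4):
    s=manip.read_state(); S.append((s["moment"][2],s["joint_torque"][5],s["ft_force"][2],s["joints"][5],s["joint_vel"][5]))
    optics.read_camera("wrist")
print(np.array(S).round(4))
E
python3 m.py
```

```text
t 20.45 pos [0.526  0.0411 0.2311] x [-3.683e-01  9.297e-01  4.000e-04] y [0.9297 0.3683 0.001 ] zz -1.0 q [ 1.300e-02 -6.800e-02  1.699e+00  1.000e-03  1.510e+00 -3.640e-01] F [ 3.38  4.54 -0.81] M [ 0.676 -0.562 -0.02 ] w 0.0397 10.0
[[-1.9500e-02 -1.0600e-02 -8.1120e-01 -3.6400e-01 -1.6000e-03]
 [ 4.1900e-02 -1.5700e-02 -1.2457e+00 -3.6410e-01 -0.0000e+00]
 [-3.5300e-02 -1.6700e-02 -6.2700e-01 -3.6410e-01  2.1000e-03]
 [-1.2600e-02 -1.6900e-02 -7.7410e-01 -3.6400e-01  1.0000e-04]]
```

{"name": "arm_command", "arguments": {
  "increments": [
    [[0.016, 0.006, 0, 0.4], [0.016, 0.006, 0, 0.8], [0.016, 0.006, 0, 1.2]]
  ]
}}

```text
time_s: 21.02
tool_pos: [0.526, 0.0413, 0.231]
eef_rot: [0.606, 0.795, 0.0, 0.0]
ft_force: [4.2, 1.8, -3.4]
width: 0.0395
grip_force: 10.0
```

```bash
python3 m.py
```

```text
t 21.02 pos [0.526  0.0413 0.231 ] x [-2.650e-01  9.643e-01 -5.000e-04] y [9.643e-01 2.650e-01 7.000e-04] zz -1.0 q [ 0.014 -0.068  1.699 -0.     1.509 -0.254] F [ 4.17  1.8  -3.39] M [ 0.284 -0.99   0.008] w 0.0395 10.0
[[ 0.0077 -0.3501 -3.3935 -0.2541  0.2794]
 [-0.0483 -0.0594 -3.1407 -0.2526 -0.0478]
 [-0.0311  0.2335 -2.704  -0.2543 -0.0203]
 [-0.0092  0.0636 -3.5396 -0.255  -0.0063]]
```

```bash
cat > r.py <<'E'
from station import manip
import json
s=manip.read_state(); f=open("log.txt","a"); 
print(round(s["time_s"],2),"Mz %.3f tau %.3f q6 %.3f v %.2f"%(s["moment"][2],s["joint_torque"][5],s["joints"][5],s["joint_vel"][5]),[round(x,1) for x in s["ft_force"]],[round(x,4) for x in s["tool_pos"]])
E
python3 r.py
```

```text
21.23 Mz -0.052 tau 0.004 q6 -0.255 v -0.00 [np.float64(5.5), np.float64(2.6), np.float64(-2.9)] [np.float64(0.526), np.float64(0.0413), np.float64(0.231)]
```

{"name": "arm_command", "arguments": {
  "increments": [
    [[0, 0.017, 0.02, 0.3], [0, 0.017, 0.02, 0.6]]
  ]
}}

```text
time_s: 21.48
tool_pos: [0.5263, 0.0414, 0.2309]
eef_rot: [0.627, 0.779, -0.0, 0.0]
ft_force: [-0.5, 1.0, 3.1]
width: 0.0398
grip_force: 10.0
```

```bash
python3 r.py
```

```text
21.48 Mz -0.009 tau -0.265 q6 -0.201 v 0.21 [np.float64(-0.5), np.float64(1.0), np.float64(3.1)] [np.float64(0.5263), np.float64(0.0414), np.float64(0.2309)]
```

{"name": "arm_command", "arguments": {
  "increments": [
    [[0, 0, 0.001, 0.3]]
  ]
}}

```text
time_s: 21.6
tool_pos: [0.5263, 0.0414, 0.2308]
eef_rot: [0.637, 0.771, -0.0, 0.0]
ft_force: [-1.8, -0.9, 4.0]
width: 0.0398
grip_force: 10.0
```

```bash
python3 r.py
```

```text
21.6 Mz 0.027 tau -0.260 q6 -0.175 v 0.21 [np.float64(-1.8), np.float64(-0.9), np.float64(4.0)] [np.float64(0.5263), np.float64(0.0414), np.float64(0.2308)]
```

{"name": "arm_command", "arguments": {
  "increments": [
    [[0, 0, 0.001, 0.3]]
  ]
}}

```text
time_s: 21.72
tool_pos: [0.5263, 0.0415, 0.2308]
eef_rot: [0.647, 0.762, -0.0, 0.0]
ft_force: [-2.5, -0.8, 5.4]
width: 0.0395
grip_force: 10.0
```

```bash
python3 r.py
```

```text
21.73 Mz 0.029 tau -0.262 q6 -0.149 v 0.21 [np.float64(-2.5), np.float64(-0.8), np.float64(5.4)] [np.float64(0.5263), np.float64(0.0415), np.float64(0.2308)]
```

{"name": "arm_command", "arguments": {
  "increments": [
    [[0, 0, 0.001, 0.3]]
  ]
}}

```text
time_s: 21.85
tool_pos: [0.5263, 0.0414, 0.2307]
eef_rot: [0.657, 0.754, -0.0, 0.0]
ft_force: [-2.8, -0.6, 6.3]
width: 0.0395
grip_force: 10.0
```

```bash
python3 r.py
```

```text
21.85 Mz 0.064 tau -0.262 q6 -0.123 v 0.21 [np.float64(-2.8), np.float64(-0.6), np.float64(6.3)] [np.float64(0.5263), np.float64(0.0414), np.float64(0.2307)]
```

{"name": "arm_command", "arguments": {
  "increments": [
    [[0, 0, 0.001, 0.3]]
  ]
}}

```text
time_s: 21.98
tool_pos: [0.5264, 0.0415, 0.2307]
eef_rot: [0.667, 0.745, -0.0, 0.0]
ft_force: [-1.1, -1.2, 6.2]
width: 0.0397
grip_force: 10.0
```

```bash
python3 r.py
```

```text
21.98 Mz -0.013 tau -0.260 q6 -0.097 v 0.21 [np.float64(-1.1), np.float64(-1.2), np.float64(6.2)] [np.float64(0.5264), np.float64(0.0415), np.float64(0.2307)]
```

{"name": "arm_command", "arguments": {
  "increments": [
    [[0, 0, 0.001, 0.3]]
  ]
}}

```text
time_s: 22.1
tool_pos: [0.5264, 0.0415, 0.2307]
eef_rot: [0.676, 0.736, -0.0, 0.0]
ft_force: [-2.3, -1.1, 5.3]
width: 0.0397
grip_force: 10.0
```

```bash
python3 r.py
```

```text
22.1 Mz 0.028 tau -0.257 q6 -0.070 v 0.21 [np.float64(-2.3), np.float64(-1.1), np.float64(5.3)] [np.float64(0.5264), np.float64(0.0415), np.float64(0.2307)]
```

Joint-6 torque at constant speed is very steady (-0.26), so it makes a clean contact sensor. The foot is still free after about 137°. I continue at the same speed.

{"name": "arm_command", "arguments": {
  "increments": [
    [[0, -0.005, -0.015, 0.3], [0, -0.005, -0.015, 0.6], [0, -0.005, -0.015, 0.9], [0, -0.005, -0.015, 1.2]]
  ]
}}

```text
time_s: 22.6
tool_pos: [0.5263, 0.0415, 0.2307]
eef_rot: [0.714, 0.7, -0.0, 0.0]
ft_force: [2.7, -2.5, 0.3]
width: 0.0396
grip_force: 10.0
```

```bash
python3 r.py
```

```text
22.6 Mz -0.009 tau -0.245 q6 0.034 v 0.21 [np.float64(2.7), np.float64(-2.5), np.float64(0.3)] [np.float64(0.5263), np.float64(0.0415), np.float64(0.2307)]
```

{"name": "arm_command", "arguments": {
  "increments": [
    [[0, 0, 0.001, 0.3], [0, 0, 0.001, 0.6], [0, 0, 0.002, 0.9], [0, 0, 0.002, 1.2]]
  ]
}}

```text
time_s: 23.1
tool_pos: [0.5264, 0.0415, 0.2306]
eef_rot: [0.75, 0.662, 0.0, 0.0]
ft_force: [4.8, -3.4, -1.1]
width: 0.04
grip_force: 10.0
```

```bash
python3 r.py
```

```text
23.1 Mz 0.060 tau -0.230 q6 0.139 v 0.21 [np.float64(4.8), np.float64(-3.4), np.float64(-1.1)] [np.float64(0.5264), np.float64(0.0415), np.float64(0.2306)]
```

{"name": "arm_command", "arguments": {
  "increments": [
    [[0, 0, 0.001, 0.3], [0, 0, 0.001, 0.6], [0, 0, 0.002, 0.9], [0, 0, 0.002, 1.2]]
  ]
}}

```text
time_s: 23.6
tool_pos: [0.5264, 0.0415, 0.2305]
eef_rot: [0.783, 0.622, 0.0, 0.0]
ft_force: [3.6, -2.6, -0.9]
width: 0.0399
grip_force: 10.0
```

```bash
python3 r.py
```

```text
23.6 Mz 0.037 tau -0.212 q6 0.244 v 0.21 [np.float64(3.6), np.float64(-2.6), np.float64(-0.9)] [np.float64(0.5264), np.float64(0.0415), np.float64(0.2305)]
```

The torque has been rising steadily from -0.26 to -0.212 since q6≈-0.09, which looks like contact. A short reverse stroke tells friction load from drift.

{"name": "arm_command", "arguments": {
  "increments": [
    [[0, 0, 0, -0.3], [0, 0, 0, -0.6], [0, 0, 0, -0.9]]
  ]
}}

```text
time_s: 23.98
tool_pos: [0.5264, 0.0415, 0.2306]
eef_rot: [0.758, 0.652, 0.0, 0.0]
ft_force: [4.2, -3.5, -0.0]
width: 0.0397
grip_force: 10.0
```

```bash
python3 r.py
```

```text
23.98 Mz -0.046 tau 0.236 q6 0.163 v -0.21 [np.float64(4.2), np.float64(-3.5), np.float64(-0.0)] [np.float64(0.5264), np.float64(0.0415), np.float64(0.2306)]
```

{"name": "arm_command", "arguments": {
  "increments": [
    [[0, 0, 0, 0.3], [0, 0, 0, 0.6], [0, 0, 0, 0.9]]
  ]
}}

```text
time_s: 24.35
tool_pos: [0.5264, 0.0415, 0.2305]
eef_rot: [0.783, 0.622, 0.0, 0.0]
ft_force: [3.9, -3.1, -1.5]
width: 0.0398
grip_force: 10.0
```

```bash
python3 r.py
```

```text
24.35 Mz 0.082 tau -0.212 q6 0.244 v 0.21 [np.float64(3.9), np.float64(-3.1), np.float64(-1.5)] [np.float64(0.5264), np.float64(0.0415), np.float64(0.2305)]
```

The reversal confirms friction load: both directions shift by about 0.03–0.05 Nm. The foot touched at q6≈-0.07 and is now about 0.31 rad past, or about 5 N. I release and rise.

{"name": "arm_command", "arguments": {
  "increments": [
    [[0, 0, 0, 0], [0, 0, 0, 0], [0, 0, 0, 0], [0, 0, 0, 0]]
  ],
  "jaw": 62
}}

```text
time_s: 24.85
tool_pos: [0.5261, 0.0418, 0.2306]
eef_rot: [0.783, 0.622, -0.0, -0.0]
ft_force: [-0.3, 0.0, 0.8]
width: 0.0622
grip_force: 0.0
```

{"name": "arm_command", "arguments": {
  "increments": [
    [[0, 0, -0.3, 0], [0, 0, -0.8, 0], [0, 0, -1.4, 0], [0, 0, -2, 0], [0, 0, -2.6, 0], [0, 0, -2.6, 0], [0, 0, -2.6, 0], [0, 0, -2.6, 0]]
  ]
}}

```text
time_s: 25.85
tool_pos: [0.526, 0.0417, 0.3334]
eef_rot: [0.783, 0.622, -0.001, -0.001]
ft_force: [0.1, -0.0, -0.2]
width: 0.062
grip_force: 0.0
```

```bash
python3 - <<'E'
from h import *
tool(); cal=optics.get_calibration("wrist"); im=optics.read_camera("wrist"); save("w7.png",im)
for th,z in(("pad",.008),("level_foot",.066)):
 for r in optics.outline_of("wrist",th)[:2]:
  ys,xs=np.nonzero(r["mask"]); print(th,r["conf"],xs.min(),xs.max(),ys.min(),ys.max(),ray("wrist",((xs.min()+xs.max())/2,(ys.min()+ys.max())/2),z,cal))
E
```

```text
t 25.85 pos [0.526  0.0417 0.3334] x [ 2.254e-01  9.743e-01 -5.000e-04] y [ 0.9743 -0.2254 -0.002 ] zz -1.0 q [ 0.015 -0.106  1.552  0.     1.697  0.242] F [ 0.08 -0.04 -0.18] M [-0.043 -0.055 -0.011] w 0.062 0.0
pad 0.67 287 355 163 211 [0.52624435 0.04174416 0.008     ]
level_foot 0.96 294 349 169 232 [0.52736479 0.04539336 0.066     ]
```

View pics/w7.png

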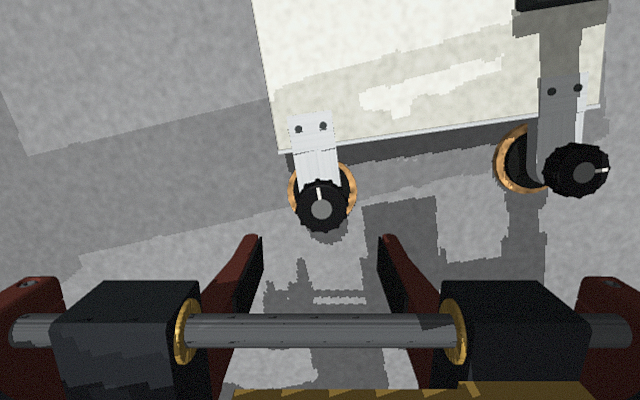

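The view shows the pad rim evenly around the foot (287–355) and the knob's mark at the same angle to the tool as before, so it did not slip in the grip. The gripper is clear of everything.

```bash
python3 -c "
from station import manip
print(manip.finish_job())"
```

```text
the job is handed in; nothing more can be done
None
```

I handed the job in at about 26 s: the cork pad lies within about 4 mm of centre under the raised foot, the foot bears on it with an estimated 5 N (inferred from knob torque and turn angle), and the gripper is open and clear. The judge returned no verdict.

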